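# Draw out the disinfecting hand lamp and hold it over the instrument tray

### The arm

A 6-joint arm with a two-finger parallel gripper is mounted at the origin on the work surface. World frame = base frame: x ahead of the robot, y to its left, z up, the work surface at z = 0. Lengths are in m, angles in rad, forces in N, time in s.
With the tool pointing down it reaches from about 0.35 to 0.925 m from the base axis. Payload 6.4 kg.
Tool frame: the origin (TCP) lies at the very end of the fingers, on their centre line; the grasp point (between the pads) lies 19 mm behind it (env.grip_point_offset is the distance from the TCP to the grasp point, in m); z points along the fingers, y is the line along which they close (so a half turn about z gives the same grasp; the last joint's range is limited). The gripper opens to 85 mm and grips with 20 to 120 N. Pads are 22 mm wide; open, the fingers measure 114 mm over their backs; the gripper's body (76 mm by 85 mm) begins 54 mm behind the grasp point. The pads swing forward as they close: fully open they stand 13 mm farther back than shut.
Start: joints at [-1.471, 0.245, 1.558, -0, 1.339, -0.174], TCP at [0.176, -0.626, 0.231] pointing down, gripper open.
Joint ranges: [-3.13, 3.13], [-1.02, 2.26], [0.13, 2.54], [-0.95, 4.09], [0.21, 2.88], [-2.74, 2.74]. Speed limits (rad/s): [2.57, 2.57, 3.14, 3.14, 3.14, 3.14].

### API

Orientations are given as [roll, pitch, yaw] about the fixed x, y, z axes, in that order (R = Rz(yaw) Ry(pitch) Rx(roll)).
In Python, from plant import env, optics, finder gives the robot as it stands.
- The arm moves only by the tool arm_command, never from a script. Its argument "rows" is a list of rows, each a list of 7 numbers: the shift along the tool's x, y, z in units of 40 mm (1.0 is 40 mm), then the turn, a rotation vector about the tool's x, y, z in units of 5 degrees (1.0 is 5 degrees), then the closure, from 0 (fully open) to 1 (shut). In form: [[tx, ty, tz, ax, ay, az, jaw], ...]. A call has 1 to 20 rows; each row shifts and turns the commanded pose from where the row before left it, along the tool's axes as they then stand; what a row does not reach is not made up. A row lasts 1/12 s, in which the tool goes at most 41.7 mm and 7.16 degrees, less where a joint would pass 70% of its speed; a pose out of reach is approached as far as the arm can. A call is refused whole if a number of a shift passes 1 or a number of a turn 1, either way. A call with a gripper value outside its range is refused whole. The fingers move at their own pace and stop on an object; "newtons" is the grip in N (left out, the last holds). Time passes only in rows, so rows that do not move let the fingers close. It gives the time, the measured TCP pose, the force, the opening and the grip force at its end, in the units of the state.
- env.get_state(): the state, without advancing time (a new reading comes with each control period).
- optics.read_camera(name): name is "scene" or "top" or "wrist"; returns a dict with "pixels" (400x640x3 uint8, red, green, blue), "fx", "fy", "cx", "cy" (pixels), "R" (3x3) and "t" (3): a world point X has camera coordinates R X + t. Camera axes: x right, y down, z forward; pixel columns grow to the right and rows downward; lengths in m; the calibration is good to about 2 mm. A picture is of the moment at which its call begins. There is no depth.
- env.close_job(): hands the job in; it is judged then, once.
Trained networks look in a picture, given as the dict that the camera call returned (one of the last four; its "shot" number tells which), for a name from the list of things; names that differ only in an ending like _2 or _b are one class to them, and where a whole thing is asked for, a point or a joint stands for the part that bears it (a point fixed in the world has none). Each returns a list of dicts, best first, with "confidence" (0 to 1); they miss things now and then, are a little off and sometimes report something else, mostly with a low value. They report only what shows in the picture. A call takes as long as a camera call. They do not tell look-alikes from the thing itself.
- finder.boxes_of(target, picture): "location" ([column, row] in pixels, amid what is visible of it).
- finder.tip_of(target, picture): "location" ([column, row] in pixels: a listed point, or the origin of a listed thing).
The state is a dict: "clock": time; "joints": joint angles; "joint_vel": joint speeds; "joint_torque": joint torques, N m; "tcp_pos": TCP position; "tool_rot": TCP orientation; "contact_force": force on the tool from outside, world axes, zero at the start; "wrist_torque": the same for the moment, N m; "width": finger opening in m; "gripper_force": force on a finger pad.
Only numpy, scipy, OpenCV 4.12 (cv2) and the standard library are available. Lean on these libraries where they do the work, as an engineer would, in place of code of your own. Each camera call takes 0.05 s, during which the arm holds its last target. There are 200 camera calls.

### The job

With the disinfecting hand lamp still standing in its dock, press the button on its handle and pull the handle up to the second stop, not just the first. Then lift the lamp out of the dock and hold it, still fully drawn out and face down, over the middle of the instrument tray, its face about 7 cm above the tray floor, touching neither the tray nor the instruments and leaving everything else on the counter where it is. Finish while holding it there: do not put it down or let go.

Things in the scene. Friction and masses are not known exactly. Their poses are not given: they have to be found in the camera images.
- lamp: Disinfecting hand lamp standing face down in its dock: white ribbed round head 52 mm across, 30 mm high, tapering to a neck 52 mm up; aluminium stem 14 mm across; over the stem a white handle. Origin: centre of the lamp face (its underside); z up along the stem, x towards the side of the handle with the button. Mass about 0.37 kg, of it 0.25 kg head and stem.
- handle_top (a point): Centre of the handle's top end, on the stem axis, 165 mm above the lamp face when pushed in. The handle is a white rounded block 110 mm high, 34 mm thick along the lamp's x (flat faces), 38 mm wide along y, its lower end 55 mm above the lamp face when pushed in; drawn out it is all higher by joint grip.
- grip (a joint): How far the handle is drawn up the stem, in m: 0 pushed in, 0.040 first stop, 0.080 second stop and end of travel. A spring catch locks it at all three; it slides (0.7 N friction, less than the head's weight) only while the button is pressed. Let the button out on the way and it locks at the next stop. With the lamp hanging from the handle its weight keeps it drawn out.
- catch (a joint): How far the button is pressed, in m: 0 out, 0.005 fully in, flush with the handle; the handle is free from about 0.003 on. Spring: about 3 N to start, 6.5 N fully in, so gripping across the button and the opposite face with 20 N or more presses it and keeps it in.
- button_face (a point): Centre of the button's outer face: dark rubber pad 14 mm wide, 16 mm high on the lamp's +x side, standing 5 mm out of the handle (22 mm from the stem axis), 30 mm below the handle's top, 135 mm above the lamp face when pushed in (149 mm above the counter in the dock). Across button and opposite face the handle measures 39 mm.
- dock: Charging dock of the lamp, fixed to the counter: white base plate 120 x 100 mm, 14 mm thick, with a grey round cup 64 mm across (54 mm inside), its rim 42 mm above the counter; the lamp head stands on the cup's floor, 14 mm above the counter. Origin: centre of its underside, on the cup's axis.
- tray: Instrument tray: long shallow yellow plastic tray 210 (x) x 140 (y) x 20 mm, walls and floor 3 mm, two dividers along x, with three steel instruments in it. Origin: centre of its underside; z up.
- mouth_mirror: Mouth mirror, steel, 175 mm, lying in the tray. Origin: middle of its underside.
- probe: Probe, steel, 170 mm, lying in the tray. Origin: middle of its underside.
- tweezers: Tweezers, steel, 160 mm, lying in the tray. Origin: middle of its underside.
- bowl: Blue mixing bowl 90 mm across, 45 mm high, between dock and tray. Origin: centre of its underside.
- kidney_dish: Empty steel kidney dish about 200 x 90 mm, 35 mm high. Origin: middle of its underside.
- cotton_jar: Pink round jar 70 mm across, 85 mm high. Origin: centre of its underside.
- rinse_bottle: Amber bottle 54 mm across, 150 mm high. Origin: centre of its underside.
- spatula: Mixing spatula 190 mm, lying flat. Origin: on its underside.
- dappen_dish: Small glass dish 40 mm across, 28 mm high. Origin: centre of its underside.
- curing_light: Slim white curing-light pen (26 mm across, top 206 mm above the counter) upright in a grey stand 85 x 75 mm, fixed; not the lamp. Origin: centre of its underside.
Not all that is in view belongs to the job. Leave any orange or turquoise look-alike of the dock alone.

How it is judged:
On the way, in this order (a step that is already met when the one before it is completed fails the run):
1. the handle is at the second stop while the lamp head still stands in the dock's cup (value of joint grip above 0.074 m and z of lamp in the frame of dock below 0.024 m and horizontal distance between lamp and dock below 0.012 m), for 0.05 s.
2. the lamp, still drawn out, is lifted clear of the dock's cup (value of joint grip above 0.074 m and z of lamp in the frame of dock above 0.044 m and contact force between lamp and the fingers above 2 N), for 0.1 s.
At the end, for the whole second after the job is handed in: Handle at the second stop (at least 74 of 80 mm out); lamp held in the fingers (over 2 N), at rest, face down within 10 degrees, face 50 to 100 mm above the tray's underside, within 30 mm of its centre, touching neither tray nor dock; tray, instruments and other things within 20 mm of their places (value of joint grip above 0.074 m and horizontal distance between lamp and tray below 0.03 m and z of lamp in the frame of tray between 0.05 and 0.1 m and angle between lamp's own z axis and vertical below 0.17 rad and contact force between lamp and the fingers above 2 N and contact force between lamp and tray below 0.05 N and contact force between lamp and dock below 0.05 N and linear speed of lamp below 0.03 m/s and distance of each of tray, mouth_mirror, probe, tweezers, bowl, kidney_dish, cotton_jar, rinse_bottle, spatula, dappen_dish from where it was at the start of the episode below 0.02 m); the arm keeps its last pose, push and grip.
It fails at once if the lamp strikes the tray or an instrument (over 1 N) (contact force between lamp and tray above 1 N or contact force between lamp and mouth_mirror above 1 N or contact force between lamp and probe above 1 N or contact force between lamp and tweezers above 1 N).
It fails at once if the tray, an instrument or a bystander is moved more than 20 mm (distance of any of tray, mouth_mirror, probe, tweezers, bowl, kidney_dish, cotton_jar, rinse_bottle, spatula, dappen_dish from where it was at the start of the episode above 0.02 m).
It also fails if it takes over 45 s, if anything falls off the work surface, if the arm or the gripper's body presses on something with over 40 N, if the wrist force passes 120 N, or if a joint passes its speed limit or range.

## Working session

There is one attempt and no reset: what is moved stays moved. The work goes in short steps, Python scripts to look and compute and a tool call to move; the robot and the scene stay as the last step left them, time stands still between calls to the robot, and variables do not carry over. Pictures are saved under pics/ and viewed, at most 10 in all, crops included, and the job is handed in when it is done.

Besides the shell and the picture viewer there is one more tool, called after "Request:" in YAML: its name, and indented under it one key for each argument. arm_command: Moves the arm, as the interface text tells. Its arguments: {"type":"object","properties":{"rows":{"type":"array","items":{"type":"array","items":{"type":"number"}}},"newtons":{"type":"number"}},"required":["rows"]}

```bash
mkdir -p pics; cat > h.py <<'E'
import numpy as np, cv2
from plant import env, optics, finder
from scipy.spatial.transform import Rotation as Ro
def ray(p,px):
    d=np.array([(px[0]-p["cx"])/p["fx"],(px[1]-p["cy"])/p["fy"],1.0]); R=np.array(p["R"]);t=np.array(p["t"])
    return -R.T@t, R.T@d/np.linalg.norm(d)
def atz(p,px,z):
    o,d=ray(p,px); return o+d*(z-o[2])/d[2]
def tri(rs):
    A=np.zeros((3,3));b=np.zeros(3)
    for o,d in rs:
        M=np.eye(3)-np.outer(d,d);A+=M;b+=M@o
    X=np.linalg.solve(A,b); return X,[float(np.linalg.norm((np.eye(3)-np.outer(d,d))@(X-o))) for o,d in rs]
def proj(p,X):
    c=np.array(p["R"])@X+np.array(p["t"]); return p["fx"]*c[0]/c[2]+p["cx"],p["fy"]*c[1]/c[2]+p["cy"]
def save(p,n): cv2.imwrite("pics/"+n,p["pixels"][:,:,::-1])
E
python3 - <<'E'
from h import *
P={n:optics.read_camera(n) for n in("scene","top")}
for n in P: save(P[n],n+"1.png"); print(n,ray(P[n],(320,200)))
for k in ["button_face","handle_top","lamp","dock","tray","bowl","curing_light"]:
    for n in P: print(k,n,[(np.round(r["location"]).tolist(),round(r["confidence"],2)) for r in finder.tip_of(k,P[n])[:3]])
E
```

```text
scene (array([1.15041933, 0.82705454, 0.78719679]), array([-0.47461063, -0.69697696, -0.53755732]))
top (array([0.4281241 , 0.01605017, 1.27406049]), array([ 0.13867503, -0.02605584, -0.98999512]))
button_face scene [([386.0, 249.0], 0.57), ([362.0, 344.0], 0.23)]
button_face top []
handle_top scene [([395.0, 235.0], 0.86)]
handle_top top [([219.0, 169.0], 0.55), ([233.0, 205.0], 0.47)]
lamp scene [([385.0, 290.0], 0.93)]
lamp top [([243.0, 211.0], 0.55)]
dock scene [([439.0, 356.0], 0.81), ([304.0, 308.0], 0.75), ([386.0, 293.0], 0.7)]
dock top [([183.0, 206.0], 0.94), ([244.0, 214.0], 0.82), ([264.0, 155.0], 0.79)]
tray scene [([308.0, 196.0], 0.89), ([261.0, 264.0], 0.18)]
tray top [([377.0, 242.0], 0.76)]
bowl scene [([340.0, 233.0], 0.81)]
bowl top [([315.0, 227.0], 0.78), ([414.0, 168.0], 0.62)]
curing_light scene [([272.0, 167.0], 0.83)]
curing_light top [([447.0, 236.0], 0.62)]
```

View pics/scene1.png

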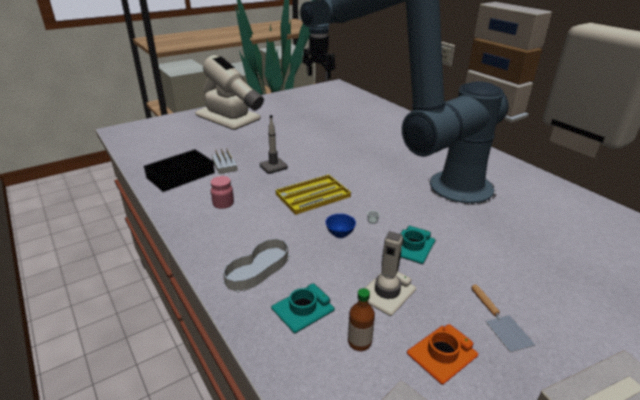

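View pics/top1.png

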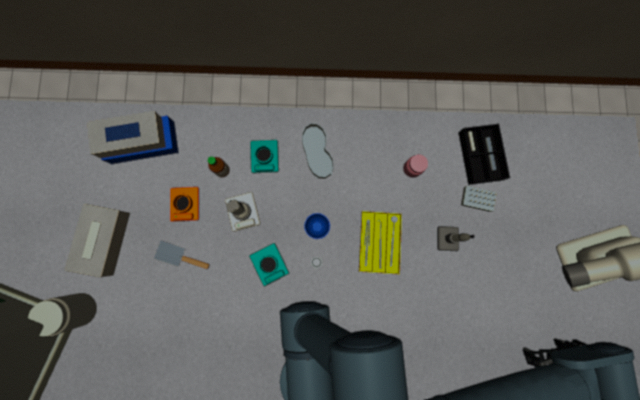

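```bash
python3 - <<'E'
from h import *
P={n:optics.read_camera(n) for n in("scene","top","wrist")}
S,T=P["scene"],P["top"]
print("htop",tri([ray(S,(395,235)),ray(T,(233,205))]),atz(S,(386,249),.149))
print("lamp",tri([ray(S,(385,290)),ray(T,(243,211))]))
print("dock",tri([ray(S,(386,293)),ray(T,(244,214))]))
print("tray",tri([ray(S,(308,196)),ray(T,(377,242))]))
print("bowl",atz(T,(315,227),0),"cur",atz(T,(447,236),0))
print(ray(P["wrist"],(320,200)),env.get_state()["tool_rot"])
for k in ["button_face","handle_top","lamp","dock"]:
    print(k,[(np.round(r["location"]).tolist(),round(r["confidence"],2)) for r in finder.tip_of(k,P["wrist"])[:3]])
E
```

```text
htop (array([0.55827958, 0.25239598, 0.18091894]), [0.0034698214512806774, 0.003469821451280737]) [0.57693596 0.25282082 0.149     ]
lamp (array([0.56124326, 0.25013707, 0.01200041]), [0.0004854648145672406, 0.0004854648145671084])
dock (array([ 0.55316331,  0.24836347, -0.00395121]), [0.0015806998545364157, 0.0015806998545365265])
tray (array([ 0.46960478, -0.22587751,  0.00161255]), [0.009965026139063938, 0.009965026139064016])
bowl [ 0.51046322 -0.00143433  0.        ] cur [ 0.48700435 -0.46873545  0.        ]
(array([ 0.25342758, -0.60531688,  0.37549474]), array([-0.29830972, -0.08956375, -0.95025767])) [ 3.14158724e+00 -2.12995476e-06  2.73784046e-01]
button_face []
handle_top []
lamp []
dock []
```

The scene view shows the white lamp at about (390,260), with its dark button facing the camera at (390,250). It stands in the white dock at (388,293), and the yellow tray is at (313,193). In the top view the lamp is at (236,207), the tray at (380,242) and the bowl at (316,226). The other docks, turquoise and orange, are decoys. I'll raise and turn the gripper, then go above the lamp for a close look.

Request:
arm_command:
  rows:
    - [0,0,-1,0,0,-1,0]
    - [0,0,-1,0,0,-1,0]
    - [0,0,-1,0,0,-1,0]
    - [0,0,-1,0,0,-1,0]
    - [0,0,0,0,0,-1,0]
    - [0,0,0,0,0,-1,0]
    - [0,0,0,0,0,-1,0]
    - [0,0,0,0,0,-1,0]
    - [0,0,0,0,0,-1,0]
    - [0,0,0,0,0,-1,0]
    - [0,0,0,0,0,-1,0]
    - [0,0,0,0,0,-1,0]
    - [0,0,0,0,0,-1,0]
    - [0,0,0,0,0,-1,0]
    - [0,0,0,0,0,-1,0]
    - [0,0,0,0,0,-1,0]
    - [0,0,0,0,0,-1,0]
  newtons: 40

```text
clock: 2.57
tcp_pos: [0.1758, -0.6258, 0.3912]
tool_rot: [3.142, -0.0, 1.762]
contact_force: [-0.2, 0.1, 0.3]
width: 0.0854
gripper_force: 0.0
```

Request:
arm_command:
  rows:
    - [0.71,0.67,0,0,0,0,0]
    - [0.71,0.67,0,0,0,0,0]
    - [0.71,0.67,0,0,0,0,0]
    - [0.71,0.67,0,0,0,0,0]
    - [0.71,0.67,0,0,0,0,0]
    - [0.71,0.67,0,0,0,0,0]
    - [0.71,0.67,0,0,0,0,0]
    - [0.71,0.67,0,0,0,0,0]
    - [0.71,0.67,0,0,0,0,0]
    - [0.71,0.67,0,0,0,0,0]
    - [0.71,0.67,0,0,0,0,0]
    - [0.71,0.67,0,0,0,0,0]
    - [0.71,0.67,0,0,0,0,0]

```text
clock: 3.65
tcp_pos: [0.4503, -0.1966, 0.3916]
tool_rot: [3.141, 0.001, 1.757]
contact_force: [-0.9, -0.5, -0.3]
width: 0.0855
gripper_force: 0.0
```

Request:
arm_command:
  rows:
    - [0.88,0.4,0,0,0,0,0]
    - [0.88,0.4,0,0,0,0,0]
    - [0.88,0.4,0,0,0,0,0]
    - [0.88,0.4,0,0,0,0,0]
    - [0.88,0.4,0,0,0,0,0]
    - [0.88,0.4,0,0,0,0,0]
    - [0.88,0.4,0,0,0,0,0]
    - [0.88,0.4,0,0,0,0,0]
    - [0.88,0.4,0,0,0,0,0]
    - [0.88,0.4,0,0,0,0,0]
    - [0.88,0.4,0,0,0,0,0]
    - [0.88,0.4,0,0,0,0,0]
    - [0,0,0.5,0,0,0,0]
    - [0,0,0,0,0,0,0]

```text
clock: 4.82
tcp_pos: [0.5588, 0.2538, 0.3673]
tool_rot: [-3.135, 0.0, 1.76]
contact_force: [-0.6, -0.6, -1.7]
width: 0.0853
gripper_force: 0.0
```

```bash
python3 - <<'E'
from h import *
P=optics.read_camera("wrist"); save(P,"w1.png"); s=env.get_state(); print(s["clock"],s["tcp_pos"],s["tool_rot"])
for k in ["button_face","handle_top","lamp","dock"]:
    print(k,[(np.round(r["location"],1).tolist(),round(r["confidence"],2)) for r in finder.tip_of(k,P)[:3]])
for n,X in [("htop",[.558,.252,.179]),("btn",[.577,.253,.149])]: print(n,proj(P,np.array(X)))
E
```

```text
4.8667 [0.55900689 0.25268265 0.3686994 ] [-3.13649424e+00  5.38083236e-04  1.75865310e+00]
button_face [([338.3, 161.5], 0.58)]
handle_top [([420.6, 116.5], 0.44)]
lamp [([323.4, 149.6], 0.72)]
dock [([200.9, 183.3], 0.96), ([321.4, 149.4], 0.77), ([428.1, 207.9], 0.69)]
htop (np.float64(316.9973514877724), np.float64(173.49621879875485))
btn (np.float64(333.4334276244172), np.float64(169.68616725676225))
```

View pics/w1.png

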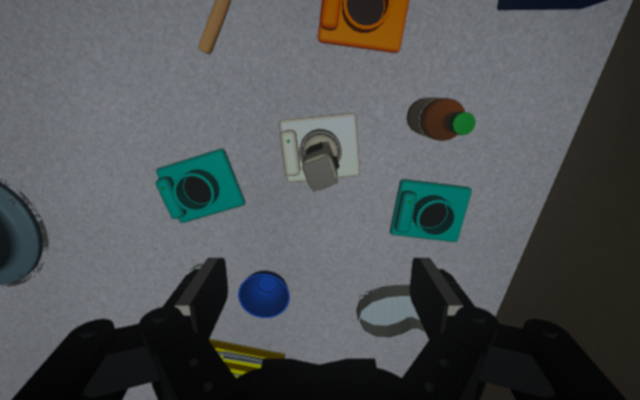

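The wrist view shows the lamp handle at about (320,165), with its top end at (321,180) and the dark button on the right at about (338,161). The white dock is under it and the turquoise decoys are to either side. The handle looks about 13° off the tool axes, so I'll go lower for a closer look.

Request:
arm_command:
  rows:
    - [0,0,0.8,0,0,0,0]
    - [0,0,0.8,0,0,0,0]
    - [0,0,0,0,0,0,0]
    - [0,0,0,0,0,0,0]

```text
clock: 5.4
tcp_pos: [0.5594, 0.2514, 0.3066]
tool_rot: [-3.139, 0.0, 1.756]
contact_force: [0.9, 0.2, 1.3]
width: 0.0854
gripper_force: 0.0
```

```bash
python3 - <<'E'
from h import *
P=optics.read_camera("wrist"); s=env.get_state(); print(s["clock"],s["tcp_pos"],s["tool_rot"])
c=P["pixels"][80:260,220:440,::-1]; cv2.imwrite("pics/w2.png",cv2.resize(c,None,fx=3,fy=3,interpolation=cv2.INTER_CUBIC))
for k in ["button_face","handle_top","lamp","dock"]:
    print(k,[(np.round(r["location"],1).tolist(),round(r["confidence"],2)) for r in finder.tip_of(k,P)[:3]])
ax=np.array([.558,.251])
for d in range(0,50,10):
  a=np.radians(d);x=np.array([np.cos(a),np.sin(a)]);y=np.array([-x[1],x[0]])
  print(d,"btn",np.round(proj(P,np.r_[ax+.022*x,.149])),"top corners",[np.round(proj(P,np.r_[ax+sx*.017*x+sy*.019*y,.179])).tolist() for sx,sy in[(1,1),(1,-1),(-1,-1),(-1,1)]])
E
```

```text
5.45 [0.56043633 0.25176151 0.30889122] [ 3.14026356e+00 -1.00614571e-04  1.75633464e+00]
button_face [([420.7, 324.7], 0.63), ([339.7, 172.8], 0.4)]
handle_top [([321.2, 187.5], 0.55)]
lamp [([318.0, 153.5], 0.69)]
dock [([319.7, 152.1], 0.78), ([188.4, 197.5], 0.72), ([441.2, 222.3], 0.64)]
0 btn [338. 183.] top corners [[338.0, 171.0], [330.0, 211.0], [293.0, 204.0], [300.0, 164.0]]
10 btn [338. 180.] top corners [[335.0, 167.0], [334.0, 208.0], [297.0, 208.0], [296.0, 167.0]]
20 btn [338. 176.] top corners [[331.0, 164.0], [337.0, 205.0], [300.0, 210.0], [293.0, 170.0]]
30 btn [337. 172.] top corners [[327.0, 162.0], [340.0, 201.0], [305.0, 213.0], [290.0, 174.0]]
40 btn [336. 168.] top corners [[322.0, 160.0], [342.0, 197.0], [309.0, 214.0], [288.0, 179.0]]
```

View pics/w2.png

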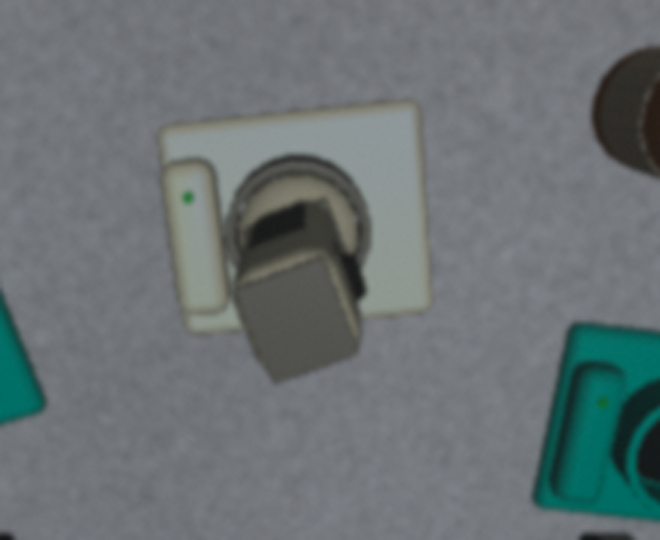

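The crop shows the handle's top face with corners at about (238,290), (322,252), (360,352) and (275,382). That puts its centre at full pixel (320,187). The button is the dark pad on the right side at about (352,277), and the face is turned about 20° from the tool. Working out the alignment next.

```bash
python3 - <<'E'
from h import *
P=optics.read_camera("wrist"); s=env.get_state(); tcp=np.array(s["tcp_pos"]);yaw=s["tool_rot"][2];print(tcp,yaw,s["joints"])
c=np.array([[238,290],[322,252],[360,352],[275,382]])/3+[220,80]
W=np.array([atz(P,q,.179)[:2] for q in c]); print(W.round(4), "centre",W.mean(0))
for a,b in [(0,1),(3,2),(1,2),(0,3)]:
    d=W[b]-W[a]; print(np.linalg.norm(d).round(4),np.degrees(np.arctan2(d[1],d[0])).round(1))
T=optics.read_camera("top");S=optics.read_camera("scene")
for p in(S,T): print([(np.round(r["location"],1).tolist(),round(r["confidence"],2)) for r in finder.tip_of("handle_top",p)[:3]])
print("htop tri",tri([ray(P,(319.7,187)),ray(S,(395,235))]))
print("lamp",atz(P,(318,153.5),.014),"dock",atz(P,(319.7,152.1),0))
t,_=tri([ray(P,(319.7,187)),ray(S,(395,235))])
for n,X in(("corner",W.mean(0)),("tri",t[:2])):
  d=np.r_[X,0]-tcp; R=Ro.from_euler("xyz",s["tool_rot"]).as_matrix(); print(n,"tool shift units",(R.T@d/.04).round(2))
for p,n in((S,"scene"),(T,"top")):
  print("tray box",n,[(np.round(r["location"],1).tolist(),round(r["confidence"],2)) for r in finder.boxes_of("tray",p)[:2]])
# tray by colour in top & scene: centre of yellow
for p,n in((S,"scene"),(T,"top")):
  h=cv2.cvtColor(p["pixels"],cv2.COLOR_RGB2HSV);m=cv2.inRange(h,(22,150,80),(35,255,255))
  k,l,st,ce=cv2.connectedComponentsWithStats(cv2.morphologyEx(m,cv2.MORPH_CLOSE,np.ones((7,7))));i=1+st[1:,4].argmax()
  ys,xs=np.where(l==i); r=cv2.minAreaRect(np.c_[xs,ys].astype(np.float32)); print(n,r,st[i],"centre",atz(p,r[0],.018))
E
```

```text
[0.5608047  0.25240632 0.30958518] 1.7572460776225176 [ 2.38793802e-01  1.08198702e-01  1.57048329e+00 -1.41240406e-05
  1.45938933e+00  5.23458956e-02]
[[0.5447 0.2587]
 [0.567  0.2745]
 [0.5843 0.2464]
 [0.5607 0.2322]] centre [0.56418115 0.25297441]
0.0274 35.4
0.0276 31.1
0.033 -58.4
0.0309 -58.9
[([393.6, 234.5], 0.67)]
[([233.4, 206.0], 0.73)]
htop tri (array([0.56232066, 0.25737078, 0.1870284 ]), [0.002825995694084309, 0.0028259956940841894])
lamp [0.56306447 0.25412774 0.014     ] dock [0.56558633 0.25418394 0.        ]
corner tool shift units [-0.    0.06  7.74]
tri tool shift units [0.11 0.03 7.74]
tray box scene [([309.3, 193.0], 0.76)]
tray box top [([415.3, 165.7], 0.66), ([376.9, 244.8], 0.63)]
scene ((313.110107421875, 193.3669891357422), (27.393835067749023, 69.53820037841797), 73.3007583618164) [ 277  176   73   37 1558] centre [ 0.46764889 -0.21605504  0.018     ]
top ((380.2929992675781, 242.1396484375), (40.149845123291016, 60.47445297241211), 2.8624050617218018) [ 359  211   42   63 2384] centre [ 0.46098176 -0.22807082  0.018     ]
```

Request:
arm_command:
  rows:
    - [0.03,0.06,0,0,0,-1,0]
    - [0,0,0,0,0,-1,0]
    - [0,0,0,0,0,-1,0]
    - [0,0,0,0,0,-1,0]
    - [0,0,0.7,0,0,-0.15,0]
    - [0,0,0.8,0,0,0,0]
    - [0,0,0.8,0,0,0,0]
    - [0,0,0.8,0,0,0,0]
    - [0,0,0.7,0,0,0,0]
    - [0,0,0.5,0,0,0,0]
    - [0,0,0.2,0,0,0,0]
    - [0,0,0,0,0,0,0]
    - [0,0,0,0,0,0,0]

```text
clock: 7.08
tcp_pos: [0.5626, 0.2541, 0.1281]
tool_rot: [3.141, 0.0, 2.12]
contact_force: [1.1, 0.2, 0.3]
width: 0.0853
gripper_force: 0.0
```

```bash
python3 - <<'E'
from h import *
P=optics.read_camera("wrist"); save(P,"w3.png"); s=env.get_state(); print(s["clock"],s["tcp_pos"],s["tool_rot"],s["contact_force"],s["width"])
R=Ro.from_euler("xyz",s["tool_rot"]).as_matrix();t=np.array(s["tcp_pos"])
for v in [-.042,-.02,0,.02,.042]: print(v,np.round(proj(P,t+R@np.array([0,v,-.0495]))), np.round(proj(P,t+R@np.array([0,v,-.019]))))
E
```

```text
7.1333 [0.56328691 0.25422931 0.12911742] [3.13884014e+00 8.52241433e-04 2.11954577e+00] [-0.15386767 -0.12686246  0.45840434] 0.0852525925216338
-0.042 [199. 324.] [224. 278.]
-0.02 [261. 325.] [273. 278.]
0 [317. 325.] [318. 278.]
0.02 [373. 325.] [362. 278.]
0.042 [435. 325.] [411. 278.]
```

View pics/w3.png

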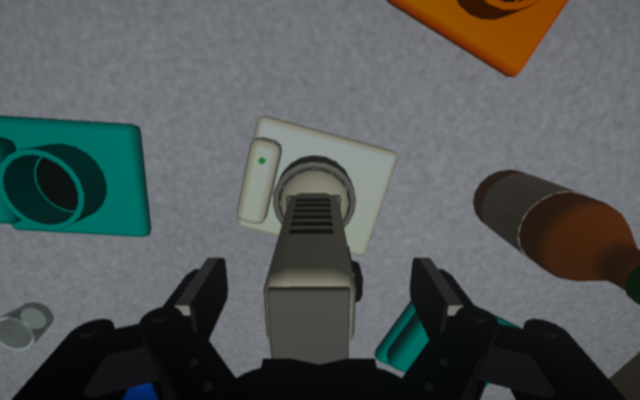

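The wrist view shows the handle between the open fingers and square to them. Its top face spans columns 268–350 at row 289, with the button on the right at (357,282). It sits about 2.5 mm towards −y of the finger centre, so I'll shift slightly and close.

Request:
arm_command:
  rows:
    - [0,-0.05,0,0,0,0,0]
    - [0,0,0,0,0,0,0.3]
    - [0,0,0,0,0,0,0.5]
    - [0,0,0,0,0,0,0.8]
    - [0,0,0,0,0,0,1]
    - [0,0,0,0,0,0,1]
    - [0,0,0,0,0,0,1]
    - [0,0,0,0,0,0,1]
    - [0,0,0,0,0,0,1]
    - [0,0,0,0,0,0,1]
  newtons: 40

```text
clock: 7.97
tcp_pos: [0.5605, 0.2528, 0.128]
tool_rot: [-3.141, 0.0, 2.12]
contact_force: [-2.8, -1.9, 5.5]
width: 0.0339
gripper_force: 42.8
```

```bash
python3 - <<'E'
from h import *
s=env.get_state()
for k in("clock","tcp_pos","tool_rot","width","gripper_force","contact_force","wrist_torque"): print(k,np.round(s[k],4))
P=optics.read_camera("scene")
c=P["pixels"][180:330,310:480,::-1]; cv2.imwrite("pics/s2.png",cv2.resize(c,None,fx=4,fy=4,interpolation=cv2.INTER_CUBIC))
E
```

```text
clock 7.9667
tcp_pos [0.5605 0.2528 0.128 ]
tool_rot [-3.1413e+00  2.0000e-04  2.1197e+00]
width 0.0339
gripper_force 42.7618
contact_force [-2.7607 -1.904   5.4745]
wrist_torque [-0.2397  0.5389 -0.0104]
```

Width is 33.9 mm, so the button is fully in. Now I'll draw the handle up 80 mm, slowly.

Request:
arm_command:
  rows:
    - [0,0,-0.1,0,0,0,1]
    - [0,0,-0.2,0,0,0,1]
    - [0,0,-0.2,0,0,0,1]
    - [0,0,-0.2,0,0,0,1]
    - [0,0,-0.2,0,0,0,1]
    - [0,0,-0.2,0,0,0,1]
    - [0,0,-0.2,0,0,0,1]
    - [0,0,-0.2,0,0,0,1]
    - [0,0,-0.2,0,0,0,1]
    - [0,0,-0.2,0,0,0,1]
    - [0,0,-0.1,0,0,0,1]
    - [0,0,0,0,0,0,1]
    - [0,0,0,0,0,0,1]
    - [0,0,0,0,0,0,1]
    - [0,0,0,0,0,0,1]

```text
clock: 9.27
tcp_pos: [0.5609, 0.253, 0.2075]
tool_rot: [3.14, 0.0, 2.119]
contact_force: [0.3, 1.0, -0.4]
width: 0.0333
gripper_force: 42.3
```

```bash
python3 - <<'E'
from h import *
s=env.get_state()
for k in("clock","tcp_pos","tool_rot","width","gripper_force","contact_force","wrist_torque"): print(k,np.round(s[k],4))
P=optics.read_camera("scene")
c=P["pixels"][180:330,310:480,::-1]; cv2.imwrite("pics/s3.png",cv2.resize(c,None,fx=4,fy=4,interpolation=cv2.INTER_CUBIC))
print([(np.round(r["location"],1).tolist(),round(r["confidence"],2)) for r in finder.tip_of("lamp",P)[:2]])
E
```

```text
clock 9.2667
tcp_pos [0.5609 0.253  0.2075]
tool_rot [3.1401e+00 3.0000e-04 2.1194e+00]
width 0.0333
gripper_force 42.2695
contact_force [ 0.3409  1.0363 -0.4464]
wrist_torque [ 0.1513 -0.3449 -0.0401]
[([384.5, 290.7], 0.74)]
```

View pics/s3.png

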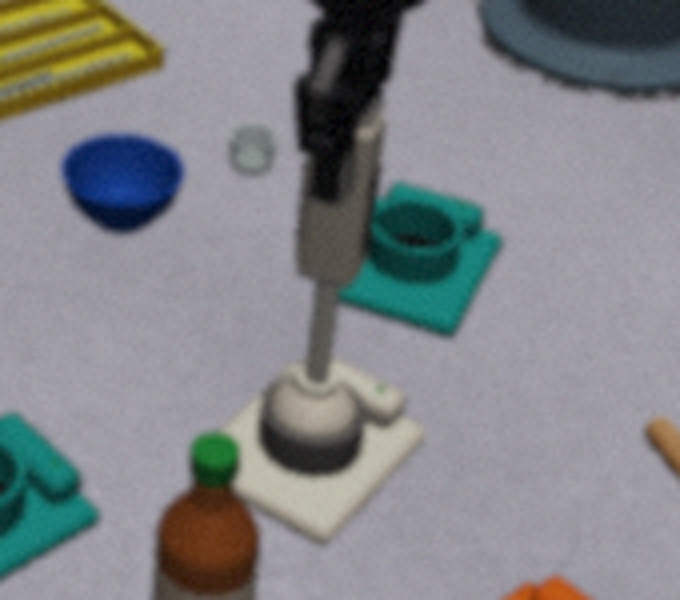

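The handle is drawn out: the stem shows at crop (320,330), and the head still stands in the cup at (312,420). Now I'll lift.

Request:
arm_command:
  rows:
    - [0,0,-0.1,0,0,0,1]
    - [0,0,-0.1,0,0,0,1]
    - [0,0,-0.15,0,0,0,1]
    - [0,0,-0.2,0,0,0,1]
    - [0,0,-0.3,0,0,0,1]
    - [0,0,-0.4,0,0,0,1]
    - [0,0,-0.4,0,0,0,1]
    - [0,0,-0.4,0,0,0,1]
    - [0,0,-0.4,0,0,0,1]
    - [0,0,-0.3,0,0,0,1]
    - [0,0,-0.1,0,0,0,1]
    - [0,0,0,0,0,0,1]
    - [0,0,0,0,0,0,1]

```text
clock: 10.45
tcp_pos: [0.5601, 0.2528, 0.3209]
tool_rot: [-3.141, -0.0, 2.119]
contact_force: [-0.1, -0.5, -4.1]
width: 0.0335
gripper_force: 42.0
```

```bash
python3 - <<'E'
from h import *
s=env.get_state();J=s["joints"]
for k in("clock","tcp_pos","tool_rot","width","gripper_force","contact_force","wrist_torque","joints"): print(k,np.round(s[k],4))
R=Ro.from_euler("xyz",s["tool_rot"]).as_matrix();t=np.array(s["tcp_pos"])
P=optics.read_camera("scene");T=optics.read_camera("top")
cv2.imwrite("pics/s4.png",cv2.resize(P["pixels"][130:330,250:470,::-1],None,fx=3,fy=3,interpolation=cv2.INTER_CUBIC))
L=[finder.tip_of("lamp",p)[:2] for p in(P,T)]; print([[(np.round(r["location"],1).tolist(),round(r["confidence"],2)) for r in l] for l in L])
print("pred lamp face px",proj(P,t+[0,0,-.196]),proj(T,t+[0,0,-.196]))
print("pred stem",[np.round((np.array(proj(P,t+[0,0,-z]))-[250,130])*3) for z in(.196,.144,.06,-.049)])
B=(.465,-.222)
d=R.T@(np.r_[B,t[2]]-t)/.04; print("to tray",d)
E
```

```text
clock 10.45
tcp_pos [0.5601 0.2528 0.3209]
tool_rot [-3.1406e+00 -3.0000e-04  2.1195e+00]
width 0.0335
gripper_force 42.0184
contact_force [-0.0955 -0.525  -4.0836]
wrist_torque [ 0.0406 -0.0148 -0.0362]
joints [ 0.2397  0.104   1.5549 -0.      1.4837 -0.309 ]
[[([387.1, 252.1], 0.59)], [([235.8, 209.4], 0.54)]]
pred lamp face px (np.float64(390.5997762659879), np.float64(254.66147666317636)) (np.float64(235.79185081729233), np.float64(207.39240266367594))
pred stem [array([422., 374.]), array([428., 320.]), array([440., 226.]), array([456.,  91.])]
to tray [-8.88723310e+00 -8.21918069e+00  5.50679680e-03]
```

View pics/s4.png

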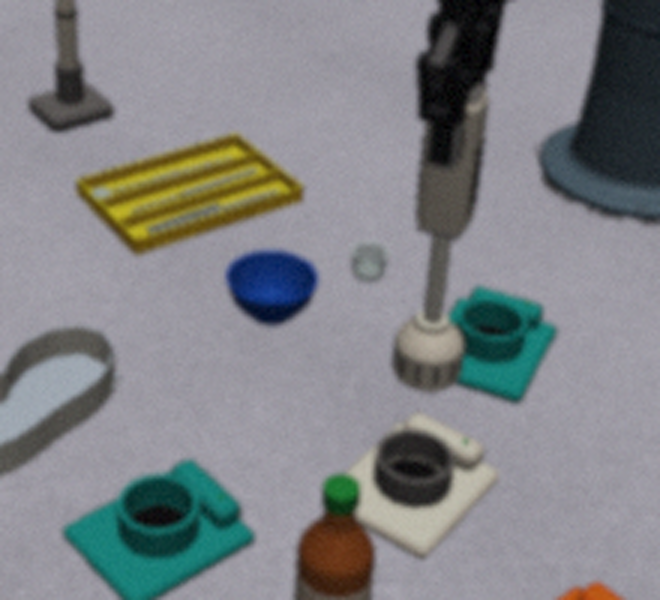

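The scene shows the lamp clear of the cup, with its head at crop (430,350), and still fully drawn out. The tray centre is at about crop (190,192). I'll carry the lamp over the tray.

Request:
arm_command:
  rows:
    - [-0.2,-0.185,0,0,0,0,1]
    - [-0.35,-0.324,0,0,0,0,1]
    - [-0.55,-0.509,0,0,0,0,1]
    - [-0.55,-0.509,0,0,0,0,1]
    - [-0.55,-0.509,0,0,0,0,1]
    - [-0.55,-0.509,0,0,0,0,1]
    - [-0.55,-0.509,0,0,0,0,1]
    - [-0.55,-0.509,0,0,0,0,1]
    - [-0.55,-0.509,0,0,0,0,1]
    - [-0.55,-0.509,0,0,0,0,1]
    - [-0.55,-0.509,0,0,0,0,1]
    - [-0.55,-0.509,0,0,0,0,1]
    - [-0.55,-0.509,0,0,0,0,1]
    - [-0.55,-0.509,0,0,0,0,1]
    - [-0.55,-0.509,0,0,0,0,1]
    - [-0.5,-0.46,0,0,0,0,1]
    - [-0.35,-0.324,0,0,0,0,1]
    - [-0.2,-0.185,0,0,0,0,1]
    - [-0.14,-0.13,0,0,0,0,1]
    - [0,0,0,0,0,0,1]

```text
clock: 12.32
tcp_pos: [0.4647, -0.223, 0.3211]
tool_rot: [-3.141, -0.0, 2.118]
contact_force: [0.6, 0.3, -3.9]
width: 0.0335
gripper_force: 42.0
```

Request:
arm_command:
  rows:
    - [0,0,0.2,0,0,0,1]
    - [0,0,0.3,0,0,0,1]
    - [0,0,0.3,0,0,0,1]
    - [0,0,0.2,0,0,0,1]
    - [0,0,0.1,0,0,0,1]
    - [0,0,0,0,0,0,1]
    - [0,0,0,0,0,0,1]
    - [0,0,0,0,0,0,1]

```text
clock: 12.98
tcp_pos: [0.4655, -0.2223, 0.2779]
tool_rot: [3.141, 0.001, 2.12]
contact_force: [0.5, -0.5, -3.7]
width: 0.0335
gripper_force: 42.0
```

```bash
python3 - <<'E'
from h import *
s=env.get_state()
for k in("clock","tcp_pos","tool_rot","width","gripper_force","contact_force"): print(k,np.round(s[k],4))
t=np.array(s["tcp_pos"])
P=optics.read_camera("scene");W=optics.read_camera("wrist");T=optics.read_camera("top")
a=cv2.resize(P["pixels"][70:250,220:400,::-1],(400,400),interpolation=cv2.INTER_CUBIC)
b=cv2.resize(W["pixels"][:,:,::-1],(400,250)); b=cv2.copyMakeBorder(b,0,150,0,0,cv2.BORDER_CONSTANT)
cv2.imwrite("pics/f1.png",np.hstack([a,b]))
print([(np.round(r["location"],1).tolist(),round(r["confidence"],2)) for r in finder.tip_of("lamp",P)[:2]],"pred",proj(P,t-[0,0,.196]))
for p,n in((P,"scene"),(T,"top"),(W,"wrist")):
  r=finder.tip_of("tray",p)[:1]
  if r: print(n,r[0]["location"],r[0]["confidence"],atz(p,r[0]["location"],0))
E
```

```text
clock 12.9833
tcp_pos [ 0.4655 -0.2223  0.2779]
tool_rot [3.1412e+00 1.0000e-03 2.1196e+00]
width 0.0335
gripper_force 41.9945
contact_force [ 0.5103 -0.4925 -3.6557]
[([311.4, 175.7], 0.85)] pred (np.float64(312.62653540783646), np.float64(175.359645856434))
scene [311.0, 195.5] 0.76 [ 0.46492622 -0.23300015  0.        ]
top [376.0, 241.4] 0.66 [ 0.46377965 -0.21644552  0.        ]
wrist [312.9, 158.6] 0.83 [ 0.46197397 -0.22847156  0.        ]
```

View pics/f1.png

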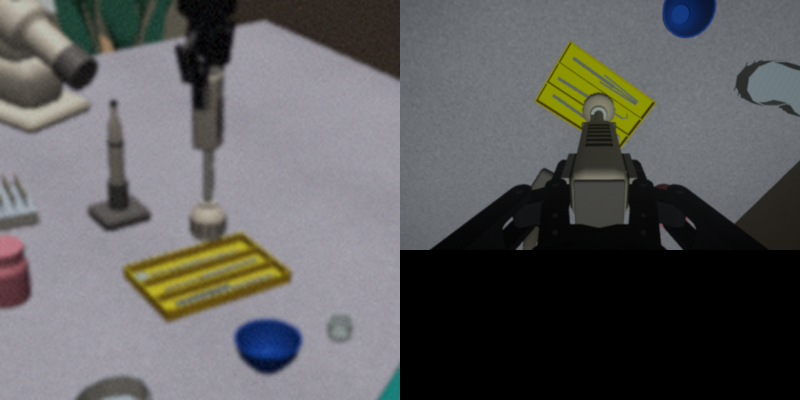

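The lamp hangs over the tray, face down and drawn out, with its head at (208,220) in the left half. The tray centre agrees to within about 5 mm in all views. I'll lower it 8 mm, let it settle and hand in.

Request:
arm_command:
  rows:
    - [0,0,0.1,0,0,0,1]
    - [0,0,0.1,0,0,0,1]
    - [0,0,0,0,0,0,1]
    - [0,0,0,0,0,0,1]
    - [0,0,0,0,0,0,1]
    - [0,0,0,0,0,0,1]
    - [0,0,0,0,0,0,1]
    - [0,0,0,0,0,0,1]

```text
clock: 14.0
tcp_pos: [0.4652, -0.2222, 0.2694]
tool_rot: [3.141, 0.0, 2.12]
contact_force: [-0.0, 0.1, -3.6]
width: 0.0337
gripper_force: 42.0
```

```bash
python3 -c "
from plant import env
s=env.get_state();print(s['tcp_pos'],s['width'],s['gripper_force'],s['contact_force']);print(env.close_job())"
```

```text
[ 0.46523541 -0.22216366  0.2694451 ] 0.033674847691980536 41.99904799461365 [-0.00964981  0.14677488 -3.5905021 ]
the job is handed in; nothing more can be done
None
```

I handed the job in with the lamp drawn out to the second stop and held face down over the middle of the tray, its face about 7 cm above the floor by my measurements; no verdict came back.

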